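# Roll a chromatography column into its V cradle

### The arm

A 7-joint arm with a two-finger parallel gripper is mounted at the origin on a cart in front of the work surface, level with it; the furniture and walls round the work are solid. World frame = base frame: x ahead of the robot, y to its left, z up, the work surface at z = 0. Lengths are in m, angles in rad, forces in N, time in s.
With the tool pointing down it reaches from about 0.4 to 0.85 m from the base axis. Payload 4.5 kg.
Tool frame: the origin (TCP) lies on the centre line of the jaws, within the pads' length; the fingertips stand 11 mm ahead of it and the grasp point (between the pads) lies 8 mm behind it; z points along the fingers, y is the direction in which the jaws open and shut (so a half turn about z gives the same grasp; the last joint's range is limited). The gripper opens to 88 mm and grips with 3 to 60 N. Pads are 18 mm wide; open, the fingers measure 123 mm over their backs; the gripper's body (75 mm by 187 mm) begins 45 mm behind the grasp point.
Start: joints at [1.279, 0.689, -0.195, 1.565, 0.157, 0.902, -0.215], TCP at [0.2, -0.592, 0.25] pointing down, gripper open.
Joint ranges: [-3.01, 3.01], [-0.46, 2.08], [-1.47, 1.51], [0.13, 2.56], [-1, 4.14], [0.04, 2.09], [-2.66, 2.66]. Speed limits (rad/s): [2.57, 2.57, 3.14, 3.14, 3.14, 3.14, 3.14].

### API

Orientations are given as a unit quaternion [x, y, z, w].
In Python, from plant import r, snapshot gives the robot as it stands.
- The arm moves only by the tool drive_tool, never from a script. Its argument "commands" is a list of rows, each an object of numbers: "wx", "wy", "wz": the turn, a rotation vector about the tool's x, y, z in rad; "dx", "dy", "dz": the shift along the tool's x, y, z in m; "claw": the opening, from 0 (shut) to 1 (fully open). A call has 1 to 12 rows; each row shifts and turns the commanded pose from where the row before left it, along the tool's axes as they then stand; what a row does not reach is not made up. A row lasts 1/10 s, in which the tool goes at most 50 mm and 8.59 degrees, less where a joint would pass 70% of its speed; a pose out of reach is approached as far as the arm can. A call is refused whole if a number of a shift passes 0.05 or a number of a turn 0.15, either way. A call with a gripper value outside its range is refused whole. The fingers move at their own pace and stop on an object; "grip_force" is the grip in N (left out, the last holds). Time passes only in rows, so rows that do not move let the fingers close. It gives the time, the measured TCP pose, the force and the opening at its end, in the units of the state.
- r.get_state(): the state, without advancing time (a new reading comes with each control period).
- snapshot(name): name is "scene" or "top"; returns a dict with "color" (384x512x3 uint8, red, green, blue), "fx", "fy", "cx", "cy" (pixels), "world_to_cam" (4x4, takes a point from world to camera coordinates). Camera axes: x right, y up, looking along -z (the intrinsics and any distortion apply to the point x, -y, -z); pixel columns grow to the right and rows downward; lengths in m; the calibration is good to about 2 mm. A picture is of the moment at which its call begins. There is no depth.
- r.finish_job(): hands the job in, once; it reports no verdict.
The state is a dict: "clock": time; "q": joint angles; "qd": joint speeds; "joint_torque": joint torques, N m; "tool_pos": TCP position; "eef_rot": TCP orientation; "contact_force": force on the tool from outside, world axes, zero at the start; "moment": the same for the moment, N m; "opening": opening from 0.0 (shut) to 1.0 (fully open).
Only numpy, scipy, OpenCV 4.12 (cv2) and the standard library are available. Lean on these libraries where they do the work, as an engineer would, in place of code of your own. Each camera call takes 0.05 s, during which the arm holds its last target. There are 200 camera calls.

### The job

Roll the steel chromatography column across the bench by pushing on its side, up the cradle's ramp and into the V, and push it along the V by its end until it sits home against the end stop. Just push it with the fingers: do not pick it up or carry it. Leave the pots, the stopper and the marker where they are.

Things in the scene. Friction and masses are not known exactly. Their poses are not given: they have to be found in the camera images.
- column: Loose polished steel cylinder, 44 mm diameter, with a black 34 mm plug standing 6 mm out of each end: 160 mm overall, 0.3 to 0.55 kg. Origin at its middle on its axis, 22 mm above the bench as it lies; x is the cylinder axis, y and z turn as it rolls (z starts up). Slippery (friction about 0.4); rolls easily. It lies on the cradle's ramp (-y) side, within 0.08 rad of parallel to the V.
- cradle: Fixed blue V cradle with bare metal V faces, 145 mm long (x -72.5 to +72.5 mm). Origin at bench level below the V's bottom line; x along the V toward the end stop, y away from the ramp, z up. The ramp, as long as the V, starts on the bench at y = -76 mm. The 120-degree V has its bottom 2 mm high at y = 0; its far face rises to 24 mm at y = +38 mm, backing block to +52 mm. At -x the V is open.
- lip (a point): Middle of the lip between ramp and V: in the cradle's frame x = 0, y = -12, z = 9 mm. The ramp rises evenly to it (8 degrees), and from it the V's near face falls to the bottom line.
- stop_face (a point): Point on the face of the end stop where the column's end plug meets it: in the cradle's frame x = +72.5, y = 0, z = 27 mm. The stop is an upright blue block 12 mm thick, 46 mm high, y from -14 to +52 mm.
- seat (a point): Where the column's middle is when the column lies home: in the cradle's frame at x = -7.5, y = 0, z = +27.4 mm; axes as the cradle's. With the column home its free end stands 15 mm out of the open end of the V.
- pot_red: Bystander: white sample pot with a red screw cap, 49 mm across, 60 mm high. Its origin is the centre of its underside, on the worktop.
- pot_yellow: Bystander: white sample pot with a yellow screw cap, 48 mm across, 56 mm high. Its origin is the centre of its underside, on the worktop.
- stopper: Bystander: brown rubber stopper, 30 mm across, 26 mm high. Its origin is the centre of its underside, on the worktop.
- marker: Bystander: white marker pen with a black cap, lying, 134 mm long (along its x axis), 16 mm high. Its origin is the centre of its underside, on the worktop.
Mind the look-alikes: they are no part of the job. What is shaped like the column but turquoise or yellow is not meant.

How it is judged:
By the outcome, as a careful person would: the job done as asked, in the order asked, and still so for the second after the job is handed in, with the robot touching nothing.
It also fails if it takes over 54 s, if anything falls off the work surface, if the arm or the gripper's body presses on something with over 40 N, if the wrist force passes 120 N, or if a joint passes its speed limit or range.

## Working session

There is one attempt and no reset: what is moved stays moved. The work goes in short steps, Python scripts to look and compute and a tool call to move; the robot and the scene stay as the last step left them, time stands still between calls to the robot, and variables do not carry over. Pictures are saved under pics/ and viewed, on a budget of 10 in all, crops included, one or two more only if the job needs it, and the job is handed in when it is done.

Besides the shell and the picture viewer there is one more tool, called as a command line: name --argument value ..., lists and objects as JSON in quotes. drive_tool: Moves the arm, as the interface text tells. Its arguments: {"type":"object","properties":{"commands":{"type":"array","items":{"type":"object","properties":{"wx":{"type":"number"},"wy":{"type":"number"},"wz":{"type":"number"},"dx":{"type":"number"},"dy":{"type":"number"},"dz":{"type":"number"},"claw":{"type":"number"}}}},"grip_force":{"type":"number"}},"required":["commands"]}

```bash
mkdir -p pics; cat > h.py <<'E'
import numpy as np, cv2
from plant import r, snapshot
def save(n,f):
    s=snapshot(n); cv2.imwrite(f,cv2.cvtColor(s["color"],cv2.COLOR_RGB2BGR)); return s
def ray(s,u,v,z):
    """pixel onto the plane z"""
    K=np.array([[s["fx"],0,s["cx"]],[0,s["fy"],s["cy"]],[0,0,1.]])
    d=s.get("distortion",s.get("dist"))
    p=cv2.undistortPoints(np.array([[[u,v]]],float),K,None if d is None else np.array(d,float))[0,0]
    T=np.array(s["world_to_cam"]);R=T[:3,:3];c=-R.T@T[:3,3]
    w=R.T@np.array([p[0],-p[1],-1]); return c+w*(z-c[2])/w[2]
def px(s,P):
    T=np.array(s["world_to_cam"]);c=T[:3,:3]@np.array(P)+T[:3,3]
    return s["fx"]*c[0]/-c[2]+s["cx"], s["fy"]*-c[1]/-c[2]+s["cy"]
E
python3 - <<'E'
from h import *
for n in("top","scene"):
    s=save(n,f"pics/{n}0.png"); print({k:v for k,v in s.items() if k!="color"})
print(r.get_state())
E
```

```text
{'fx': 362.105537630918, 'fy': 362.105537630918, 'cx': 254.39565140764563, 'cy': 194.4797107010865, 'world_to_cam': array([[ 0.01127862, -0.99944517,  0.03133927, -0.040307  ],
       [ 0.98842969,  0.01588433,  0.15084577, -0.60333734],
       [-0.15125988,  0.02927533,  0.98806043, -0.85345627],
       [ 0.        ,  0.        ,  0.        ,  1.        ]])}
{'fx': 368.46215017143817, 'fy': 368.46215017143817, 'cx': 259.2432402658066, 'cy': 190.65845693117726, 'world_to_cam': array([[-0.47104426, -0.88187587,  0.02030398,  0.2828429 ],
       [ 0.4033908 , -0.19488284,  0.89403386, -0.28852072],
       [-0.78447   ,  0.42931995,  0.44753906, -0.40156004],
       [ 0.        ,  0.        ,  0.        ,  1.        ]])}
{'clock': 0.1, 'q': array([ 1.27878753,  0.68992035, -0.19450636,  1.56622665,  0.15733511,
        0.90250579, -0.21510333]), 'qd': array([ 0.0005165 , -0.00255   ,  0.00057637, -0.00390465, -0.00041012,
        0.00144012, -0.00061375]), 'joint_torque': array([-3.49043272e-03, -5.28507328e+01, -1.27115417e+00, -1.53837758e+01,
       -5.24481351e-02,  2.03860611e-03,  5.52088704e-05]), 'tool_pos': array([ 0.19981669, -0.59162116,  0.24898082]), 'eef_rot': array([ 9.86753361e-01,  1.62225495e-01, -2.11409067e-04, -8.06057279e-04]), 'contact_force': array([ 0.57953165, -0.16664009,  1.3053771 ]), 'moment': array([ 0.00260742, -0.03122529,  0.06298022]), 'opening': 0.9993778899778829}
```

View pics/top0.png

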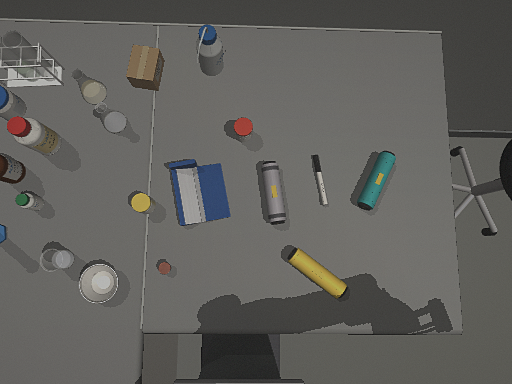

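View pics/scene0.png

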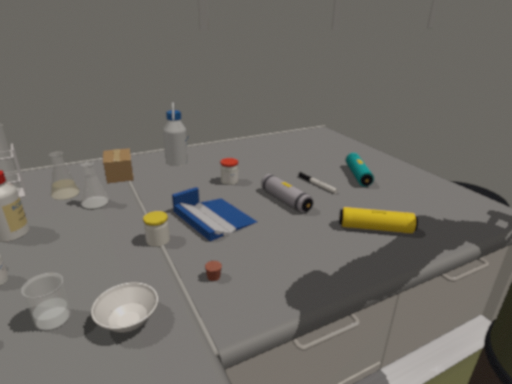

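Candidates: steel cylinder at top pixel (273,192), turquoise look-alike (377,180), yellow look-alike (318,273), with the marker (320,180) thinner. I choose the steel one at (273,192). The blue cradle is at (200,193), its end stop toward the top of the picture (+x) and its ramp to the right (-y).

```bash
python3 - <<'E'
import cv2
i=cv2.imread("pics/top0.png")[140:250,150:340]
cv2.imwrite("pics/crop1.png",cv2.resize(i,None,fx=4.2,fy=4.2,interpolation=cv2.INTER_CUBIC))
E
```

```text
(no output)
```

View pics/crop1.png

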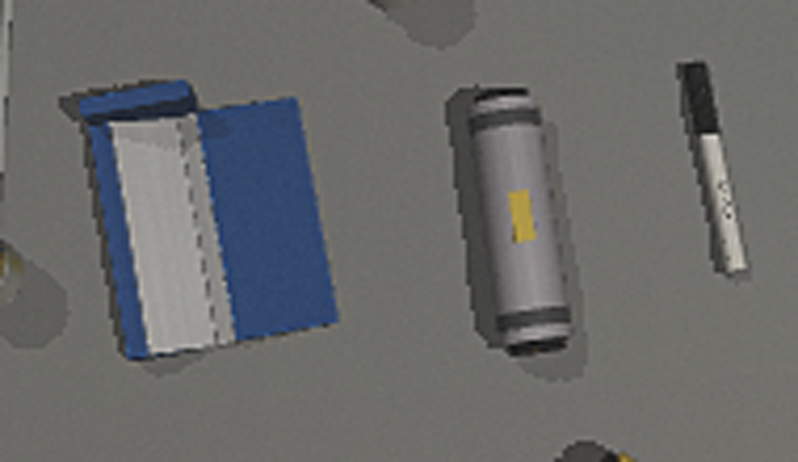

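```bash
python3 - <<'E'
from h import *
s=snapshot("top")
g=lambda u,v,z: ray(s,u/4.2+150-.4,v/4.2+140-.4,z)
a=g(297,98,0);b=g(338,322,0)
l1=g(235,342,9e-3)
print("ramp",a,b,np.linalg.norm(a-b),"lip near",l1)
ex=(a-b)/np.linalg.norm(a-b);ey=np.array([-ex[1],ex[0],0]);o=(a+b)/2+.076*ey
print("yaw",np.arctan2(ex[1],ex[0]),"o",o, "lip local",(l1-o)@ex,(l1-o)@ey)
for n,u,v,z in[("backnear",130,358,.024),("stopL",80,100,.046),("stopR",192,100,.046)]:
  p=g(u,v,z)-o;print(n,p@ex,p@ey)
print("seat",o-.0075*ex)
# steel edges at half height
for n,u,v in[("far plug",502,92),("near plug",538,345),("L far",473,130),("R far",540,130),("L near",498,310),("R near",570,310)]:
  p=g(u,v,.022);print(n,p,(p-o)@ex,(p-o)@ey)
for n,u,v,z in[("mk top",692,64,.008),("mk bot",738,272,.008)]:
  p=g(u,v,z);print(n,p,(p-o)@ex,(p-o)@ey)
for n,u,v,z in[("red",243,127,.06),("yel",141,202,.056),("stopper",165,268,.026)]:
  p=ray(s,u,v,z);print(n,p,(p-o)@ex,(p-o)@ey)
E
```

```text
ramp [0.69379817 0.05759594 0.        ] [0.55294543 0.02882524 0.        ] 0.14376108562445086 lip near [0.53907131 0.09066649 0.009     ]
yaw 0.2014891812366311 o [0.60816203 0.11767308 0.        ] lip local -0.0730977803823254 -0.012633203597083927
backnear -0.0723120913741467 0.048843619722150435
stopL 0.08256161720736355 0.05010265034385413
stopR 0.07050947063375931 -0.015153379387793063
seat [0.60081375 0.11617212 0.        ]
far plug [ 0.69466349 -0.07000772  0.022     ] 0.04719121124360983 -0.20119536791870066
near plug [ 0.53876188 -0.09252706  0.022     ] -0.11006321906684352 -0.19205876430670715
L far [ 0.67036553 -0.0522791   0.022     ] 0.026932810361751207 -0.17896269132133488
R far [ 0.67111724 -0.09355583  0.022     ] 0.01940866177483752 -0.21955481289487486
L near [ 0.55956867 -0.06828186  0.022     ] -0.08482520174106958 -0.1724680787097461
R near [ 0.56019696 -0.11189315  0.022     ] -0.0929374871034094 -0.21532284417819372
mk top [ 0.71855653 -0.19101037  0.008     ] 0.04638479114475653 -0.32453176953898055
mk bot [ 0.5867066  -0.21779135  0.008     ] -0.08815740838911437 -0.32438401829533825
red [ 0.77304035 -0.00103456  0.06      ] 0.13778598215598756 -0.1493030082097127
yel [0.5794824  0.24327525 0.056     ] -0.0029628424355314653 0.1288008077853333
stopper [0.42145207 0.18412759 0.026     ] -0.16963330230517473 0.10247610971631838
```

drive_tool --commands '[{"wz":-0.145},{"wz":-0.145},{"wz":-0.145},{"wz":-0.145},{"wz":-0.145},{"wz":-0.145},{"wz":-0.145},{"wz":-0.145},{"wz":-0.145},{"wz":-0.14}]'

```text
validation failed for argument at $.co...
```

drive_tool --commands '[{"dy":0.032,"dx":0.022},{"dy":0.032,"dx":0.022},{"dy":0.032,"dx":0.022},{"dy":0.032,"dx":0.022},{"dy":0.032,"dx":0.022},{"dy":0.032,"dx":0.022},{"dy":0.032,"dx":0.022},{"dy":0.032,"dx":0.022},{"dy":0.032,"dx":0.022},{"dy":0.032,"dx":0.022},{"dy":0.032,"dx":0.022},{"dy":0.032,"dx":0.022}]'

```text
validation failed for argument at $.co...
```

```bash
cat > l.py <<'E'
from h import *
from scipy.spatial.transform import Rotation as R
o=np.array([.6082,.1177,0]);ex=np.array([.9798,.2001,0]);ey=np.array([-.2001,.9798,0])
loc=lambda p:(np.round([(p-o)@ex,(p-o)@ey,p[2]],4))
def st():
    s=r.get_state();M=R.from_quat(s["eef_rot"]).as_matrix()
    print("t",s["clock"],"local",loc(s["tool_pos"]),"yaw err of jaw",np.arctan2(M[:,1]@ey,M[:,1]@ex),"tilt",M[:2,2],"F",s["contact_force"].round(1),"op",s["opening"]);print(s["q"].round(2))
E
python3 -c "from l import *;st()"
```

```text
t 0.15 local [-0.542  -0.6134  0.2491] yaw err of jaw -1.4464169695723181 tilt [-0.00050196  0.00122781] F [ 0.1 -0.2  0.5] op 0.9959162833934622
[ 1.28  0.69 -0.19  1.57  0.16  0.9  -0.22]
```

drive_tool --commands '[{"dx":0,"dy":0,"dz":0,"wx":0,"wy":0,"wz":-0.145,"claw":1}]'

```text
clock: 0.25
tool_pos: [0.2001, -0.5918, 0.2493]
eef_rot: [0.972, 0.235, -0.0, -0.0]
contact_force: [-0.8, -0.3, 0.6]
opening: 1.0
```

All fields are needed in each row.

drive_tool --commands '[{"dx":0,"dy":0,"dz":0,"wx":0,"wy":0,"wz":-0.145,"claw":1},{"dx":0,"dy":0,"dz":0,"wx":0,"wy":0,"wz":-0.145,"claw":1},{"dx":0,"dy":0,"dz":0,"wx":0,"wy":0,"wz":-0.145,"claw":1},{"dx":0,"dy":0,"dz":0,"wx":0,"wy":0,"wz":-0.145,"claw":1},{"dx":0,"dy":0,"dz":0,"wx":0,"wy":0,"wz":-0.145,"claw":1},{"dx":0,"dy":0,"dz":0,"wx":0,"wy":0,"wz":-0.145,"claw":1},{"dx":0,"dy":0,"dz":0,"wx":0,"wy":0,"wz":-0.145,"claw":1},{"dx":0,"dy":0,"dz":0,"wx":0,"wy":0,"wz":-0.145,"claw":1},{"dx":0,"dy":0,"dz":0,"wx":0,"wy":0,"wz":-0.14,"claw":1}]'

```text
clock: 1.15
tool_pos: [0.1998, -0.592, 0.2494]
eef_rot: [0.631, 0.776, 0.0, -0.0]
contact_force: [-0.1, 0.5, 0.0]
opening: 0.996
```

drive_tool --commands '[{"dx":0.022,"dy":0.032,"dz":0,"wx":0,"wy":0,"wz":0,"claw":1},{"dx":0.022,"dy":0.032,"dz":0,"wx":0,"wy":0,"wz":0,"claw":1},{"dx":0.022,"dy":0.032,"dz":0,"wx":0,"wy":0,"wz":0,"claw":1},{"dx":0.022,"dy":0.032,"dz":0,"wx":0,"wy":0,"wz":0,"claw":1},{"dx":0.022,"dy":0.032,"dz":0,"wx":0,"wy":0,"wz":0,"claw":1},{"dx":0.022,"dy":0.032,"dz":0,"wx":0,"wy":0,"wz":0,"claw":1},{"dx":0.022,"dy":0.032,"dz":0,"wx":0,"wy":0,"wz":0,"claw":1},{"dx":0.022,"dy":0.032,"dz":0,"wx":0,"wy":0,"wz":0,"claw":1},{"dx":0.022,"dy":0.032,"dz":0,"wx":0,"wy":0,"wz":0,"claw":1},{"dx":0.022,"dy":0.032,"dz":0,"wx":0,"wy":0,"wz":0,"claw":1},{"dx":0.022,"dy":0.032,"dz":0,"wx":0,"wy":0,"wz":0,"claw":1},{"dx":0.022,"dy":0.032,"dz":0,"wx":0,"wy":0,"wz":0,"claw":1}]'

```text
clock: 2.35
tool_pos: [0.5246, -0.256, 0.2495]
eef_rot: [0.633, 0.774, -0.0, -0.0]
contact_force: [1.2, -1.4, -1.0]
opening: 0.997
```

```bash
python3 -c "from l import *;st()"
```

```text
t 2.35 local [-0.1566 -0.3494  0.2495] yaw err of jaw -0.0015966495188544586 tilt [-0.0006745  -0.00015415] F [ 1.2 -1.4 -1. ] op 0.997170245278988
[ 0.7   0.68 -0.56  1.68  0.44  0.91  0.16]
```

drive_tool --commands '[{"dx":0.0219,"dy":0.0314,"dz":0,"wx":0,"wy":0,"wz":0,"claw":1},{"dx":0.0219,"dy":0.0314,"dz":0,"wx":0,"wy":0,"wz":0,"claw":1},{"dx":0.0219,"dy":0.0314,"dz":0,"wx":0,"wy":0,"wz":0,"claw":1},{"dx":0.0219,"dy":0.0314,"dz":0,"wx":0,"wy":0,"wz":0,"claw":1},{"dx":0,"dy":0,"dz":0.03,"wx":0,"wy":0,"wz":0,"claw":1},{"dx":0,"dy":0,"dz":0.04,"wx":0,"wy":0,"wz":0,"claw":1},{"dx":0,"dy":0,"dz":0.04,"wx":0,"wy":0,"wz":0,"claw":1},{"dx":0,"dy":0,"dz":0.03,"wx":0,"wy":0,"wz":0,"claw":1},{"dx":0,"dy":0,"dz":0,"wx":0,"wy":0,"wz":0,"claw":1}]'

```text
clock: 3.25
tool_pos: [0.6261, -0.1463, 0.1052]
eef_rot: [0.633, 0.774, -0.003, -0.004]
contact_force: [-0.7, -1.0, -0.8]
opening: 0.996
```

```bash
python3 -c "
from l import *;st()
s=save('top','pics/top1.png');c=save('scene','pics/sc1.png')
a=cv2.imread('pics/top1.png')[110:260,130:380];b=cv2.imread('pics/sc1.png')[110:260,140:390]
cv2.imwrite('pics/v1.png',np.vstack([cv2.resize(a,(500,300)),cv2.resize(b,(500,300))]))"
```

```text
t 3.25 local [-0.0353 -0.2622  0.1052] yaw err of jaw -0.0009070641978854858 tilt [-0.00940054  0.0005956 ] F [-0.7 -1.  -0.8] op 0.995722646914567
[ 0.4   0.93 -0.45  1.6   0.54  0.75 -0.1 ]
```

View pics/v1.png

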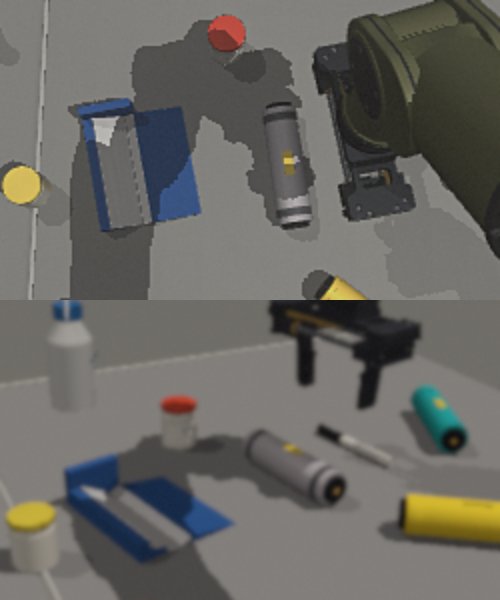

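The top half shows the fingers hanging beside the steel column (column at about 288,165 in the crop), and the marker is clear of them. The descent is clear.

drive_tool --commands '[{"dx":0,"dy":0.004,"dz":0.03,"wx":0,"wy":0,"wz":0,"claw":1},{"dx":0,"dy":0,"dz":0.03,"wx":0,"wy":0,"wz":0,"claw":1},{"dx":0,"dy":0,"dz":0.014,"wx":0,"wy":0,"wz":0,"claw":1},{"dx":0,"dy":0,"dz":0,"wx":0,"wy":0,"wz":0,"claw":1},{"dx":0,"dy":0,"dz":0,"wx":0,"wy":0,"wz":0,"claw":1}]'

```text
clock: 3.85
tool_pos: [0.6348, -0.1456, 0.0374]
eef_rot: [0.633, 0.774, 0.001, 0.001]
contact_force: [0.0, 0.4, -0.7]
opening: 0.998
```

```bash
python3 -c "from l import *;st()"
```

```text
t 3.85 local [-0.0266 -0.2633  0.0374] yaw err of jaw -0.0016822361403303406 tilt [ 0.00260441 -0.00018845] F [ 0.   0.4 -0.7] op 0.9981131923277303
[ 0.37  1.03 -0.4   1.6   0.6   0.64 -0.15]
```

drive_tool --commands '[{"dx":0.006,"dy":-0.004,"dz":0.006,"wx":0,"wy":0,"wz":0,"claw":1},{"dx":0.006,"dy":0,"dz":0.005,"wx":0,"wy":0,"wz":0,"claw":1},{"dx":0.006,"dy":0,"dz":0,"wx":0,"wy":0,"wz":0,"claw":1},{"dx":0.004,"dy":0,"dz":0,"wx":0,"wy":0,"wz":0,"claw":1},{"dx":0.003,"dy":0,"dz":0,"wx":0,"wy":0,"wz":0,"claw":1},{"dx":0.003,"dy":0,"dz":0,"wx":0,"wy":0,"wz":0,"claw":1},{"dx":0.003,"dy":0,"dz":0,"wx":0,"wy":0,"wz":0,"claw":1},{"dx":0.003,"dy":0,"dz":0,"wx":0,"wy":0,"wz":0,"claw":1},{"dx":0.003,"dy":0,"dz":0,"wx":0,"wy":0,"wz":0,"claw":1},{"dx":0.003,"dy":0,"dz":0,"wx":0,"wy":0,"wz":0,"claw":1},{"dx":0.003,"dy":0,"dz":0,"wx":0,"wy":0,"wz":0,"claw":1},{"dx":0.004,"dy":0,"dz":0,"wx":0,"wy":0,"wz":0,"claw":1}]'

```text
clock: 5.05
tool_pos: [0.6203, -0.1002, 0.0247]
eef_rot: [0.633, 0.774, -0.0, 0.0]
contact_force: [1.0, -0.3, -0.5]
opening: 0.999
```

drive_tool --commands '[{"dx":0.005,"dy":0,"dz":0,"wx":0,"wy":0,"wz":0,"claw":1},{"dx":0.005,"dy":0,"dz":0,"wx":0,"wy":0,"wz":0,"claw":1},{"dx":0.005,"dy":0,"dz":0,"wx":0,"wy":0,"wz":0,"claw":1},{"dx":0.005,"dy":0,"dz":0,"wx":0,"wy":0,"wz":0,"claw":1},{"dx":0.005,"dy":0,"dz":0,"wx":0,"wy":0,"wz":0,"claw":1},{"dx":0.005,"dy":0,"dz":0,"wx":0,"wy":0,"wz":0,"claw":1},{"dx":0.005,"dy":0,"dz":0,"wx":0,"wy":0,"wz":0,"claw":1},{"dx":0.005,"dy":0,"dz":0,"wx":0,"wy":0,"wz":0,"claw":1},{"dx":0.005,"dy":0,"dz":0,"wx":0,"wy":0,"wz":0,"claw":1},{"dx":0.005,"dy":0,"dz":0,"wx":0,"wy":0,"wz":0,"claw":1}]'

```text
clock: 6.05
tool_pos: [0.6103, -0.0508, 0.0248]
eef_rot: [0.633, 0.774, 0.0, 0.0]
contact_force: [0.2, 0.1, -0.4]
opening: 1.001
```

```bash
python3 -c "
from l import *;st()
s=save('top','pics/top2.png');c=save('scene','pics/sc2.png')
a=cv2.imread('pics/top2.png')[110:260,130:380];b=cv2.imread('pics/sc2.png')[110:260,140:390]
cv2.imwrite('pics/v2.png',np.vstack([cv2.resize(a,(500,300)),cv2.resize(b,(500,300))]))"
```

```text
t 6.05 local [-0.0316 -0.1656  0.0248] yaw err of jaw -0.001439275582338152 tilt [ 1.33703539e-04 -7.43418639e-05] F [ 0.2  0.1 -0.4] op 1.0014709179359569
[ 0.2   1.01 -0.34  1.72  0.61  0.52 -0.33]
```

View pics/v2.png

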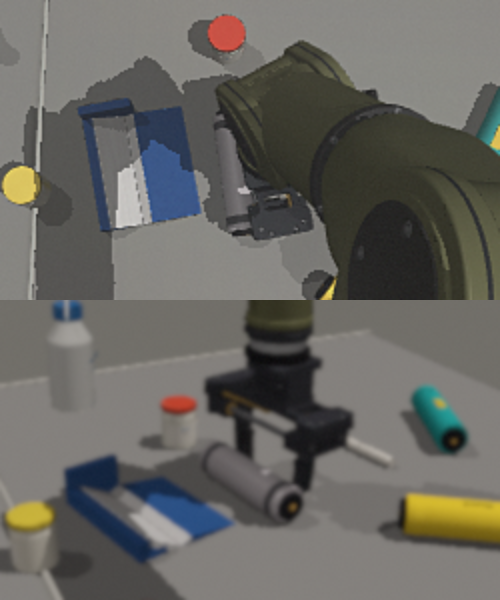

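The column is rolling ahead of both fingers, about parallel to the ramp, and nothing else has been touched. I'm continuing up the ramp.

drive_tool --commands '[{"dx":0.005,"dy":0,"dz":0,"wx":0,"wy":0,"wz":0,"claw":1},{"dx":0.005,"dy":0,"dz":0,"wx":0,"wy":0,"wz":0,"claw":1},{"dx":0.005,"dy":0,"dz":0,"wx":0,"wy":0,"wz":0,"claw":1},{"dx":0.005,"dy":0,"dz":0,"wx":0,"wy":0,"wz":0,"claw":1},{"dx":0.005,"dy":0,"dz":0,"wx":0,"wy":0,"wz":0,"claw":1},{"dx":0.005,"dy":0,"dz":0,"wx":0,"wy":0,"wz":0,"claw":1},{"dx":0.005,"dy":0,"dz":0,"wx":0,"wy":0,"wz":0,"claw":1},{"dx":0.005,"dy":0,"dz":0,"wx":0,"wy":0,"wz":0,"claw":1},{"dx":0.005,"dy":0,"dz":0,"wx":0,"wy":0,"wz":0,"claw":1},{"dx":0.005,"dy":0,"dz":0,"wx":0,"wy":0,"wz":0,"claw":1},{"dx":0.005,"dy":0,"dz":0,"wx":0,"wy":0,"wz":0,"claw":1},{"dx":0.005,"dy":0,"dz":0,"wx":0,"wy":0,"wz":0,"claw":1}]'

```text
clock: 7.35
tool_pos: [0.5986, 0.0074, 0.0248]
eef_rot: [0.633, 0.774, -0.0, 0.0]
contact_force: [1.2, -2.7, 1.1]
opening: 1.0
```

drive_tool --commands '[{"dx":0.004,"dy":0,"dz":0,"wx":0,"wy":0,"wz":0,"claw":1},{"dx":0.004,"dy":0,"dz":0,"wx":0,"wy":0,"wz":0,"claw":1},{"dx":0.004,"dy":0,"dz":0,"wx":0,"wy":0,"wz":0,"claw":1},{"dx":0.004,"dy":0,"dz":0,"wx":0,"wy":0,"wz":0,"claw":1},{"dx":0.004,"dy":0,"dz":0,"wx":0,"wy":0,"wz":0,"claw":1},{"dx":0.004,"dy":0,"dz":0,"wx":0,"wy":0,"wz":0,"claw":1},{"dx":0.004,"dy":0,"dz":0,"wx":0,"wy":0,"wz":0,"claw":1}]'

```text
clock: 8.05
tool_pos: [0.5928, 0.0353, 0.0247]
eef_rot: [0.633, 0.774, -0.0, 0.0]
contact_force: [-0.5, -1.0, 1.5]
opening: 1.001
```

```bash
python3 -c "
from l import *;st()
s=save('top','pics/top3.png');c=save('scene','pics/sc3.png')
a=cv2.imread('pics/top3.png')[110:260,130:380];b=cv2.imread('pics/sc3.png')[110:260,140:390]
cv2.imwrite('pics/v3.png',np.vstack([cv2.resize(a,(500,300)),cv2.resize(b,(500,300))]))"
```

```text
t 8.05 local [-0.0316 -0.0776  0.0247] yaw err of jaw -0.0014739722067365947 tilt [-4.90684478e-05 -7.93394888e-05] F [-0.5 -1.   1.5] op 1.0005144823614947
[ 0.03  0.99 -0.3   1.78  0.59  0.46 -0.48]
```

View pics/v3.png

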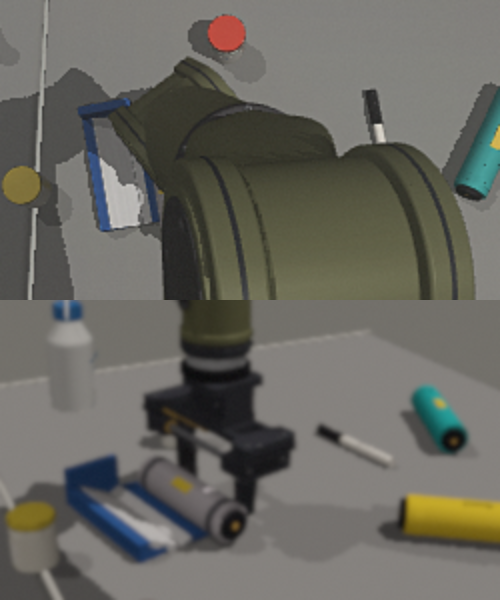

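The column is on the ramp, level with the V and held by both fingers. I'm pushing it on over the lip.

drive_tool --commands '[{"dx":0.004,"dy":0,"dz":0,"wx":0,"wy":0,"wz":0,"claw":1},{"dx":0.004,"dy":0,"dz":0,"wx":0,"wy":0,"wz":0,"claw":1},{"dx":0.004,"dy":0,"dz":0,"wx":0,"wy":0,"wz":0,"claw":1},{"dx":0.004,"dy":0,"dz":0,"wx":0,"wy":0,"wz":0,"claw":1},{"dx":0.004,"dy":0,"dz":0,"wx":0,"wy":0,"wz":0,"claw":1},{"dx":0.004,"dy":0,"dz":0,"wx":0,"wy":0,"wz":0,"claw":1},{"dx":0.004,"dy":0,"dz":0,"wx":0,"wy":0,"wz":0,"claw":1},{"dx":0.004,"dy":0,"dz":0,"wx":0,"wy":0,"wz":0,"claw":1},{"dx":0.004,"dy":0,"dz":0,"wx":0,"wy":0,"wz":0,"claw":1},{"dx":0.004,"dy":0,"dz":0,"wx":0,"wy":0,"wz":0,"claw":1},{"dx":0.001,"dy":0,"dz":0,"wx":0,"wy":0,"wz":0,"claw":1},{"dx":0,"dy":0,"dz":0,"wx":0,"wy":0,"wz":0,"claw":1}]'

```text
clock: 9.35
tool_pos: [0.5846, 0.0758, 0.0247]
eef_rot: [0.633, 0.774, 0.0, -0.0]
contact_force: [-0.6, 0.3, 0.2]
opening: 0.997
```

```bash
python3 -c "
from l import *;st()
c=save('scene','pics/sc4.png')
b=cv2.imread('pics/sc4.png')[150:290,150:330]
cv2.imwrite('pics/v4.png',cv2.resize(b,None,fx=4,fy=4,interpolation=cv2.INTER_CUBIC))"
```

```text
t 9.35 local [-0.0315 -0.0363  0.0247] yaw err of jaw -0.0007083087370051787 tilt [-0.0001161  0.0004269] F [-0.6  0.3  0.2] op 0.9966829986620871
[-0.04  0.99 -0.29  1.8   0.58  0.44 -0.54]
```

View pics/v4.png

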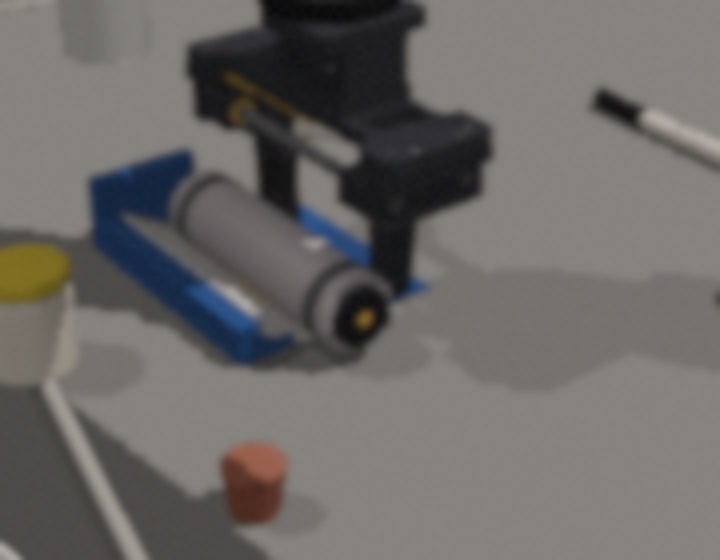

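The column lies in the V, its free end plug centre at crop (366,318). Next I'll back off, rise, close the fingers and go to the free end.

drive_tool --commands '[{"dx":-0.02,"dy":0,"dz":0,"wx":0,"wy":0,"wz":0,"claw":1},{"dx":-0.03,"dy":0,"dz":0,"wx":0,"wy":0,"wz":0,"claw":1},{"dx":0,"dy":0,"dz":-0.03,"wx":0,"wy":0,"wz":0,"claw":1},{"dx":0,"dy":0,"dz":-0.04,"wx":0,"wy":0,"wz":0,"claw":0.5},{"dx":0,"dy":0,"dz":-0.04,"wx":0,"wy":0,"wz":0,"claw":0},{"dx":0,"dy":-0.03,"dz":0,"wx":0,"wy":0,"wz":0,"claw":0},{"dx":0,"dy":-0.03,"dz":0,"wx":0,"wy":0,"wz":0,"claw":0},{"dx":0.025,"dy":-0.03,"dz":0,"wx":0,"wy":0,"wz":0,"claw":0},{"dx":0.03,"dy":-0.03,"dz":0,"wx":0,"wy":0,"wz":0,"claw":0},{"dx":0.03,"dy":0,"dz":0,"wx":0,"wy":0,"wz":0,"claw":0},{"dx":0,"dy":0,"dz":0,"wx":0,"wy":0,"wz":0,"claw":0},{"dx":0,"dy":0,"dz":0,"wx":0,"wy":0,"wz":0,"claw":0}]'

```text
clock: 10.6
tool_pos: [0.4605, 0.0859, 0.1349]
eef_rot: [0.633, 0.775, 0.0, 0.0]
contact_force: [0.7, 0.4, -0.4]
opening: 0.209
```

```bash
python3 -c "
from l import *;st()
c=save('scene','pics/sc5.png');t=save('top','pics/top5.png')
print('end plug',loc(ray(c,241.5,229.5,.0274)))
print('predict',px(c,o-.1075*ex+[0,0,.0274]))
a=cv2.imread('pics/top5.png')[140:240,160:260];b=cv2.imread('pics/sc5.png')[150:250,150:290]
cv2.imwrite('pics/v5.png',np.hstack([cv2.resize(a,None,fx=3.3,fy=3.3),cv2.resize(b,None,fx=3.3,fy=3.3)]))"
```

```text
t 10.6 local [-0.1511 -0.0016  0.1349] yaw err of jaw -0.00022997677639673787 tilt [ 0.00064548 -0.00030536] F [ 0.7  0.4 -0.4] op 0.20938067398412208
[-0.09  0.71 -0.31  2.13  0.56  0.38 -0.65]
end plug [-0.1066 -0.0038  0.0274]
predict (np.float64(240.23553437031512), np.float64(230.31702706902507))
```

View pics/v5.png

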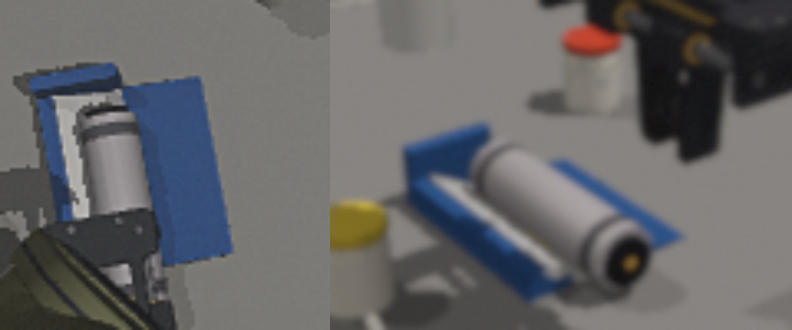

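The column sits in the V with its free plug at x = -107 mm, so it needs about 19 mm more. I'm descending behind the end with the jaws shut.

drive_tool --commands '[{"dx":0.0015,"dy":0,"dz":0.02,"wx":0,"wy":0,"wz":0,"claw":0},{"dx":0,"dy":0,"dz":0.03,"wx":0,"wy":0,"wz":0,"claw":0},{"dx":0,"dy":0,"dz":0.03,"wx":0,"wy":0,"wz":0,"claw":0},{"dx":0,"dy":0,"dz":0.02,"wx":0,"wy":0,"wz":0,"claw":0},{"dx":0,"dy":0,"dz":0.007,"wx":0,"wy":0,"wz":0,"claw":0},{"dx":0,"dy":0,"dz":0,"wx":0,"wy":0,"wz":0,"claw":0},{"dx":0,"dy":0.005,"dz":0,"wx":0,"wy":0,"wz":0,"claw":0},{"dx":0,"dy":0.005,"dz":0,"wx":0,"wy":0,"wz":0,"claw":0},{"dx":0,"dy":0.005,"dz":0,"wx":0,"wy":0,"wz":0,"claw":0},{"dx":0,"dy":0.005,"dz":0,"wx":0,"wy":0,"wz":0,"claw":0}]'

```text
clock: 11.7
tool_pos: [0.4806, 0.0912, 0.0284]
eef_rot: [0.633, 0.774, 0.001, 0.0]
contact_force: [-0.5, -0.4, -1.2]
opening: -0.0
```

```bash
python3 -c "from l import *;st()"
```

```text
t 11.7 local [-0.1303 -0.0005  0.0284] yaw err of jaw -0.002025986215533677 tilt [0.001613   0.00064563] F [-0.5 -0.4 -1.2] op -0.0003983235362594619
[-0.21  0.92 -0.12  2.11  0.68  0.15 -0.76]
```

drive_tool --commands '[{"dx":0,"dy":0.003,"dz":0,"wx":0,"wy":0,"wz":0,"claw":0},{"dx":0,"dy":0.003,"dz":0,"wx":0,"wy":0,"wz":0,"claw":0},{"dx":0,"dy":0.003,"dz":0,"wx":0,"wy":0,"wz":0,"claw":0},{"dx":0,"dy":0.003,"dz":0,"wx":0,"wy":0,"wz":0,"claw":0},{"dx":0,"dy":0.003,"dz":0,"wx":0,"wy":0,"wz":0,"claw":0},{"dx":0,"dy":0.003,"dz":0,"wx":0,"wy":0,"wz":0,"claw":0},{"dx":0,"dy":0.002,"dz":0,"wx":0,"wy":0,"wz":0,"claw":0},{"dx":0,"dy":0,"dz":0,"wx":0,"wy":0,"wz":0,"claw":0}]'

```text
clock: 12.5
tool_pos: [0.4997, 0.0952, 0.0277]
eef_rot: [0.633, 0.774, 0.0, 0.0]
contact_force: [-0.7, -0.0, 0.7]
opening: 0.002
```

```bash
python3 -c "from l import *;st()"
```

```text
t 12.5 local [-0.1108 -0.0003  0.0277] yaw err of jaw -0.0016000997073681836 tilt [0.0008194  0.00032475] F [-0.7 -0.   0.7] op 0.0016537871961013692
[-0.18  0.93 -0.17  2.05  0.67  0.21 -0.74]
```

drive_tool --commands '[{"dx":0,"dy":0.0015,"dz":0,"wx":0,"wy":0,"wz":0,"claw":0},{"dx":0,"dy":0.0015,"dz":0,"wx":0,"wy":0,"wz":0,"claw":0},{"dx":0,"dy":0.0015,"dz":0,"wx":0,"wy":0,"wz":0,"claw":0}]'

```text
clock: 12.8
tool_pos: [0.5035, 0.096, 0.0276]
eef_rot: [0.633, 0.774, -0.0, -0.0]
contact_force: [-2.2, -1.0, 0.6]
opening: 0.008
```

drive_tool --commands '[{"dx":0,"dy":0.001,"dz":0,"wx":0,"wy":0,"wz":0,"claw":0}]'

```text
clock: 12.9
tool_pos: [0.5047, 0.0962, 0.0277]
eef_rot: [0.633, 0.774, 0.0, 0.0]
contact_force: [-2.1, -0.7, 0.6]
opening: 0.006
```

drive_tool --commands '[{"dx":0,"dy":0.001,"dz":0,"wx":0,"wy":0,"wz":0,"claw":0}]'

```text
clock: 13.0
tool_pos: [0.5056, 0.0964, 0.0277]
eef_rot: [0.633, 0.774, -0.0, 0.0]
contact_force: [-1.9, 0.3, -0.2]
opening: 0.005
```

```bash
python3 -c "
from l import *;st()
c=save('scene','pics/sc6.png');t=save('top','pics/top6.png')
print('predict home end',px(c,o-.0875*ex+[0,0,.0274]))
a=cv2.imread('pics/top6.png')[140:240,160:260];b=cv2.imread('pics/sc6.png')[150:250,150:290]
cv2.imwrite('pics/v6.png',np.hstack([cv2.resize(a,None,fx=3.3,fy=3.3),cv2.resize(b,None,fx=3.3,fy=3.3)]))"
```

```text
t 13.0 local [-0.1048 -0.0004  0.0277] yaw err of jaw -0.0014570196813052186 tilt [ 5.99796228e-05 -7.38023453e-05] F [-1.9  0.3 -0.2] op 0.0051188533812686655
[-0.17  0.93 -0.18  2.03  0.67  0.24 -0.73]
predict home end (np.float64(234.36100833167433), np.float64(226.12896379190707))
```

View pics/v6.png

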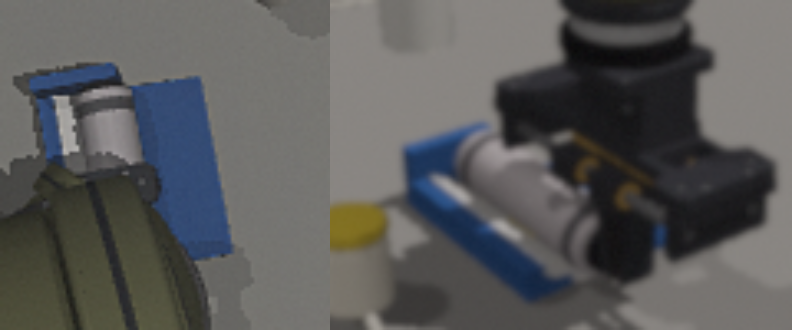

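The column is sliding with about 2 N and the stop has not been felt yet. I'm going on in small steps.

drive_tool --commands '[{"dx":0,"dy":0.001,"dz":0,"wx":0,"wy":0,"wz":0,"claw":0},{"dx":0,"dy":0.001,"dz":0,"wx":0,"wy":0,"wz":0,"claw":0}]'

```text
clock: 13.3
tool_pos: [0.5071, 0.0967, 0.0277]
eef_rot: [0.633, 0.774, -0.0, -0.0]
contact_force: [-2.6, -1.2, 0.9]
opening: 0.007
```

drive_tool --commands '[{"dx":0,"dy":0.001,"dz":0,"wx":0,"wy":0,"wz":0,"claw":0}]'

```text
clock: 13.4
tool_pos: [0.5072, 0.0967, 0.0276]
eef_rot: [0.633, 0.774, -0.001, -0.001]
contact_force: [-6.3, -0.8, 3.0]
opening: 0.003
```

drive_tool --commands '[{"dx":0,"dy":0.001,"dz":0,"wx":0,"wy":0,"wz":0,"claw":0},{"dx":0,"dy":0,"dz":0,"wx":0,"wy":0,"wz":0,"claw":0}]'

```text
clock: 13.6
tool_pos: [0.5072, 0.0967, 0.0276]
eef_rot: [0.633, 0.774, -0.002, -0.001]
contact_force: [-6.2, -0.1, 3.0]
opening: 0.002
```

drive_tool --commands '[{"dx":0,"dy":-0.005,"dz":0,"wx":0,"wy":0,"wz":0,"claw":0},{"dx":0,"dy":-0.015,"dz":0,"wx":0,"wy":0,"wz":0,"claw":0},{"dx":0,"dy":-0.02,"dz":0,"wx":0,"wy":0,"wz":0,"claw":0},{"dx":0,"dy":0,"dz":-0.04,"wx":0,"wy":0,"wz":0,"claw":0},{"dx":0,"dy":0,"dz":-0.04,"wx":0,"wy":0,"wz":0,"claw":0},{"dx":-0.03,"dy":0,"dz":-0.04,"wx":0,"wy":0,"wz":0,"claw":0},{"dx":-0.045,"dy":0,"dz":-0.01,"wx":0,"wy":0,"wz":0,"claw":0},{"dx":-0.045,"dy":0,"dz":0,"wx":0,"wy":0,"wz":0,"claw":0},{"dx":-0.045,"dy":0,"dz":0,"wx":0,"wy":0,"wz":0,"claw":0},{"dx":-0.045,"dy":0,"dz":0,"wx":0,"wy":0,"wz":0,"claw":0},{"dx":-0.03,"dy":0,"dz":0,"wx":0,"wy":0,"wz":0,"claw":0},{"dx":0,"dy":0,"dz":0,"wx":0,"wy":0,"wz":0,"claw":0}]'

```text
clock: 14.8
tool_pos: [0.5189, -0.1527, 0.1575]
eef_rot: [0.637, 0.771, -0.001, 0.002]
contact_force: [-0.1, 0.8, 0.8]
opening: -0.0
```

```bash
python3 -c "
from l import *;st()
c=save('scene','pics/sc7.png');t=save('top','pics/top7.png')
print('predict home end',px(c,o-.0875*ex+[0,0,.0274]),px(t,o-.0075*ex+[0,0,.0494]),px(t,o-.0875*ex+[0,0,.0274]))
a=cv2.imread('pics/top7.png')[120:240,150:270];b=cv2.imread('pics/sc7.png')[150:270,150:270]
cv2.imwrite('pics/v7.png',np.hstack([cv2.resize(a,None,fx=3.3,fy=3.3),cv2.resize(b,None,fx=3.3,fy=3.3)]))"
```

```text
t 14.8 local [-0.1416 -0.247   0.1575] yaw err of jaw -0.011444023942990222 tilt [ 0.00251813 -0.00384166] F [-0.1  0.8  0.8] op -6.666426590749872e-05
[ 0.49  0.75 -0.49  1.9   0.58  0.63 -0.18]
predict home end (np.float64(234.36100833167433), np.float64(226.12896379190707)) (np.float64(194.27662589629642), np.float64(194.5366794961681)) (np.float64(200.75411451562377), np.float64(227.05606162976565))
```

View pics/v7.png

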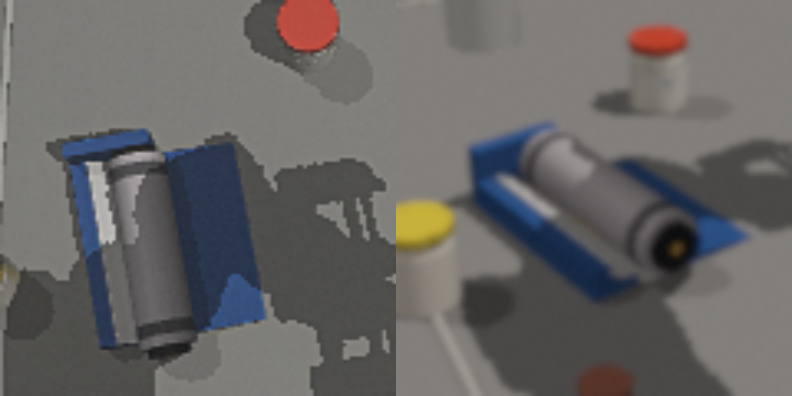

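```bash
python3 -c "
from l import *
t=snapshot('top')
for u,v in((137.5,160),(153,246),(166,322)): print(loc(ray(t,u/3.3+149.7,v/3.3+119.7,.0274)))
c=snapshot('scene');print(loc(ray(c,235.0,224.3,.0274)))
print(loc(ray(t,168/3.3+149.7,352/3.3+119.7,.0274)))
st()"
```

```text
[ 0.0648 -0.0016  0.0274]
[-0.0038 -0.0022  0.0274]
[-0.0631 -0.0022  0.0274]
[-0.0826 -0.0052  0.0274]
[-0.0857  0.0001  0.0274]
t 15.0 local [-0.1405 -0.2387  0.1579] yaw err of jaw 0.0006980637321378681 tilt [0.00108386 0.00101213] F [ 0.1  0.4 -1.4] op 0.004008494862928815
[ 0.48  0.75 -0.5   1.91  0.58  0.63 -0.18]
```

```bash
python3 -c "from plant import r;print(r.finish_job())"
```

```text
the job is handed in; nothing more can be done
None
```

The steel column is lying in the V, pushed home against the end stop, and I handed the job in at about 15 s. I rolled it across the bench and up the ramp with both open fingers. I then pushed it along the V by its free end with the jaws shut, and drew the arm clear.

**Stop contact:** the column slid at about 2 N. It then stopped moving and the force rose to about 6 N. The tool was within 2 mm of where home was expected.

**Last pictures:** the column's axis is parallel to the V and within about 2 mm of its centre line.
- **Free end:** it measured x = -86 mm in the top view and -83 mm in the scene view, against -87.5 mm expected for home. The two views disagree by 3 mm. The scene view also put the end 5 mm to the side, where the top view showed about 0. I put both down to calibration and reading error, since the stop was clearly felt.
- **Bystanders:** both pots and the marker looked unmoved in the views taken along the way. The stopper was only partly in the last crop, and I did not measure any of them again at the end. No contact with them showed in the pictures or the forces.

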